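Roll the feed roller across the cleaning bed

ROBOT

A 7-joint arm with a two-finger parallel gripper is mounted at the origin on the work surface. World frame = base frame: x ahead of the robot, y to its left, z up, the work surface at z = 0. Lengths are in m, angles in rad, forces in N, time in s.
With the tool pointing down it reaches from about 0.4 to 0.85 m from the base axis. Payload 4.5 kg.
Tool frame: the origin (TCP) lies between the finger pads; the fingertips stand 11 mm ahead of it and the grasp point (between the pads) lies 8 mm behind it (r.tip_reach is the distance from the TCP to the fingertips, in m); x points along the fingers, y is the direction in which the jaws open and shut, and the axes are right-handed (so a half turn about x gives the same grasp; the last joint's range is limited). The gripper opens to 88 mm and grips with 3 to 60 N. Pads are 18 mm wide; open, the fingers measure 123 mm over their backs; the gripper's body (75 mm by 187 mm) begins 45 mm behind the grasp point.
Start: joints at [-1.283, 0.689, -0.195, 1.565, 0.157, 0.902, -0.215], TCP at [0.157, 0.605, 0.227] pointing down, gripper open.
Joint ranges: [-3.01, 3.01], [-0.46, 2.08], [-1.47, 1.51], [0.13, 2.56], [-1, 4.14], [0.04, 2.09], [-2.66, 2.66]. Speed limits (rad/s): [2.57, 2.57, 3.14, 3.14, 3.14, 3.14, 3.14].

INTERFACE

Orientations are given as a unit quaternion [x, y, z, w].
In Python, from plant import r gives the robot as it stands.
- The arm moves only by the tool drive_tool, never from a script. Its argument "deltas" is a list of rows, each a list of 3 entries, a list of its own where there are three numbers: the turn, a rotation vector about the tool's x, y, z in degrees, then the shift along the tool's x, y, z in cm, then the finger opening in cm, from 0 to 8.81. A call has 1 to 12 rows; each row shifts and turns the commanded pose from where the row before left it, along the tool's axes as they then stand; what a row does not reach is not made up. A row lasts 1/12 s, in which the tool goes at most 41.7 mm and 7.16 degrees, less where a joint would pass 70% of its speed; a pose out of reach is approached as far as the arm can. A call is refused whole if a number of a shift passes 4.17 or a number of a turn 7.16, either way. A call with a gripper value outside its range is refused whole. The fingers move at their own pace and stop on an object; "force" is the grip in N (left out, the last holds). Time passes only in rows, so rows that do not move let the fingers close. It gives the time, the measured TCP pose, the force and the opening at its end, in the units of the state.
- r.get_state(): the state, without advancing time (a new reading comes with each control period).
- r.snapshot(name): name is "scene" or "top" or "wrist"; returns a dict with "color" (400x640x3 uint8, red, green, blue), "fov_y" (degrees; the focal length in pixels is half the picture's height over the tangent of half this angle, whatever the lens; pixels are square), "cx", "cy" (the principal point, pixels), "k1" (the pictures are not rectified: a ray, as slopes to the right and down, at radius r is drawn at 1 + k1 r^2 times it, then the intrinsics apply), "extrinsics" (4x4, takes a point from world to camera coordinates); the wrist camera has in their place "tool_from_camera" (4x4, takes a point from camera to tool coordinates, whose origin is the TCP and whose axes are the tool frame's). Camera axes: x right, y up, looking along -z (the intrinsics and any distortion apply to the point x, -y, -z); pixel columns grow to the right and rows downward; lengths in m; the calibration is good to about 2 mm. A picture is of the moment at which its call begins: read the wrist's pose just before it. There is no depth.
- r.finish_job(): hands the job in, once; it reports no verdict.
The state is a dict: "clock": time; "q": joint angles; "qd": joint speeds; "joint_torque": joint torques, N m; "tool_pos": TCP position; "eef_rot": TCP orientation; "contact_force": force on the tool from outside, world axes, zero at the start; "moment": the same for the moment, N m; "opening": opening from 0.0 (shut) to 1.0 (fully open).
Only numpy, scipy, OpenCV 4.12 (cv2) and the standard library are available. Lean on these libraries where they do the work, as an engineer would, in place of code of your own. Each camera call takes 0.05 s, during which the arm holds its last target. There are 200 camera calls.

TASK

Clean the printer feed roller: take the wooden hand block off its rest mat, lay its flat underside on the roller and roll the roller along the cleaning bed under steady light pressure (about 5 to 15 N, never over 20 N), out of its notch, over the low ridge and into the groove against the stop bar. It must turn as it goes, not be dragged or touched by the gripper. Keep it pressed all the way to the ridge; then set the block back flat on the middle of its rest mat, lined up with the mat, without disturbing anything else.

Things in the scene. Friction and masses are not known exactly. Their poses are not given: they have to be found in the camera images.
- bed: Fixed base of the cleaning bed, 200 x 150 mm; origin at the centre of its underside on the bench, z up, x in the rolling direction towards the stop bar. It carries a tightly held levelling plate with a flat light grey pad on top, nominally 24 mm above the bench; the plate's slope is not measured (see pad_pivot).
- pad_pivot (a point): Point mid-width on the pad's surface, bed's x = -20 mm, 24 mm above the bench, bed's axes. The roller starts above it in a notch between two rounded ribs 1.2 mm high, 7.3 mm before and behind. The plate tilts about the crosswise line through it: it rises or falls towards the stop bar by up to 0.06 rad, differently each time (up to 6 mm there); past the notch a loose roller rolls downhill.
- park (a point): Where the roller's centre must end (plate level): mid-width, 38 mm above the bench, 14 mm before the face of the aluminium stop bar, which crosses the plate at the bed's x = +75 mm and is 18 mm higher than the pad. 23 mm before that face a rounded steel ridge, 1.6 mm above the pad, crosses too; between them is the groove. Bed's axes; height up to 5 mm off with the slope.
- roller: Loose black rubber feed roller lying in the notch, 81 mm short of park: sleeve 28 mm diameter, 112 mm long with domed ends, on an 8 mm steel shaft 144 mm long; 0.18 kg. Origin at its centre on its axis; y is the axis, along the bed's y; x and z turn with it as it rolls, z starting upright. It moves half as far as the block rolling it.
- block_grip (a point): Point in the middle of the hand block's upright grip. The block: flat plate 130 (x) x 90 (y) x 8 mm thick, rubber-faced below, with a wooden grip 56 (x) x 26 (y) mm rising 42 mm above the plate; 0.28 kg. The point is 30 mm above the plate's underside and 20 mm below the grip's top; z up, x along the plate's and the grip's long side. Take it across the 26 mm.
- block: The same hand block; origin at the centre of the plate's underside, same axes.
- rest: Fixed black rubber rest mat, 190 (x) x 130 (y) x 4 mm; origin at the centre of its underside on the bench. The block starts on it and must end on it.
Things that resemble listed ones, but are neither listed nor needed, are in the scene too. Of the things like the roller, leave any that is purple; of the rest the smaller one is meant.

How it is judged:
On the way, in this order (a step that is already met when the one before it is completed fails the run):
1. the block's flat underside presses on top of the roller, near where it lay (contact force between block and roller above 2 N and height (world z) of block above 0.044 m and distance of roller from where it was at the start of the episode below 0.02 m), for 0.1 s.
2. the roller has turned half round by rolling (not dragged) under the pressing block (contact force between block and roller above 2 N and height (world z) of block above 0.044 m and angle between roller's own z axis and vertical above 2.5 rad and distance of roller from where it was at the start of the episode between 0.034 and 0.056 m), for 0.3 s.
3. the roller, on its way to the ridge, is still under the pressing block (contact force between block and roller above 2 N and height (world z) of block above 0.044 m and distance of roller from where it was at the start of the episode between 0.057 and 0.075 m), for 0.1 s.
4. the roller lies in the groove against the stop bar (x of roller in the frame of park between -0.003 and 0.003 m and z of roller in the frame of park between -0.009 and 0.009 m and y of roller in the frame of park between -0.025 and 0.025 m and angle between the y axis of roller and the y axis of bed, either way round below 0.05 rad), for 0.2 s.
At the end, for the whole second after the job is handed in: The roller rests in the groove, its centre within 3 mm of the park point along the bed, 9 mm in height and 25 mm across it, its axis within 0.05 rad of the stop bar's; the released block lies flat on the rest mat, centre within 30 mm of the mat's and lined up with it within 0.35 rad (all of step 4 and linear speed of each of roller, block below 0.01 m/s and horizontal distance between block and rest below 0.03 m and height (world z) of block below 0.008 m and angle between block's own z axis and vertical below 0.06 rad and angle between the x axis of block and the x axis of rest, either way round below 0.35 rad); the robot touches nothing.
It fails at once if the block presses the roller with more than 20 N (contact force between block and roller above 20 N).
It fails at once if the gripper touches the roller (contact force between the fingers and roller above 0.5 N).
It fails at once if a bystander is moved by more than 20 mm (distance of any of flux_jar, alcohol, parts_tray, driver, solder_tin, tweezers, spool from where it was at the start of the episode above 0.02 m).
It also fails if it takes over 72 s, if anything falls off the work surface, if the arm or the gripper's body presses on something with over 40 N, if the wrist force passes 120 N, or if a joint passes its speed limit or range.

## Working session

There is one attempt and no reset: what is moved stays moved. The work goes in short steps, Python scripts to look and compute and a tool call to move; the robot and the scene stay as the last step left them, time stands still between calls to the robot, and variables do not carry over. Pictures are saved under pics/ and viewed, about 8 in all and at most 12, crops included, and the job is handed in when it is done.

Besides the shell and the picture viewer there is one more tool, called by a JSON object that holds its "op" and its "data". drive_tool: Moves the arm, as the interface text tells. Its arguments: {"type":"object","properties":{"deltas":{"type":"array","items":{"type":"array"}},"force":{"type":"number"}},"required":["deltas"]}

```bash
mkdir -p pics; ls; python3 - <<'E'
from plant import r
import cv2
print(r.get_state(), r.tip_reach)
for n in("scene","top"):
    s=r.snapshot(n); cv2.imwrite(f"pics/{n}0.png",s["color"][:,:,::-1])
    print({k:v for k,v in s.items() if k!="color"})
E
```

```text
pics
{'clock': 0.0, 'q': array([-1.28318833,  0.68998088, -0.19448674,  1.56634324,  0.15731274,
        0.90249393, -0.21506957]), 'qd': array([-1.58878774e-03,  6.85919549e-04, -1.34813788e-03,  3.91711161e-05,
       -1.79902669e-03, -2.80023833e-03,  9.46402482e-04]), 'joint_torque': array([-2.10730527e-04, -5.27547884e+01, -1.26689460e+00, -1.53427076e+01,
       -5.26014157e-02,  6.62676845e-03,  1.69658219e-04]), 'tool_pos': array([0.15683582, 0.60432682, 0.22571151]), 'eef_rot': array([ 0.08881032,  0.70145048, -0.09010637,  0.70139916]), 'contact_force': array([ 0.42303775, -0.43933712, -0.81448738]), 'moment': array([ 0.02708704, -0.04089606,  0.01162918]), 'opening': 1.0009709550503856} 0.011
{'fov_y': 50.04400651784604, 'cx': 315.7180325311294, 'cy': 198.84291320029615, 'k1': -0.11216027241279027, 'extrinsics': array([[-0.73174191,  0.68155155, -0.00642386,  0.32833701],
       [-0.56549213, -0.60182037,  0.56394228,  0.25357747],
       [ 0.38048972,  0.41629284,  0.82578923, -1.18994579],
       [ 0.        ,  0.        ,  0.        ,  1.        ]])}
{'fov_y': 45.728479601698474, 'cx': 315.12506300819297, 'cy': 199.7508438559857, 'k1': -0.019408242387819075, 'extrinsics': array([[ 0.01473045, -0.99981785,  0.01213619,  0.00540573],
       [ 0.9993569 ,  0.01511834,  0.03251505, -0.48245574],
       [-0.0326926 ,  0.01164942,  0.99939756, -1.0587885 ],
       [ 0.        ,  0.        ,  0.        ,  1.        ]])}
```

View pics/top0.png

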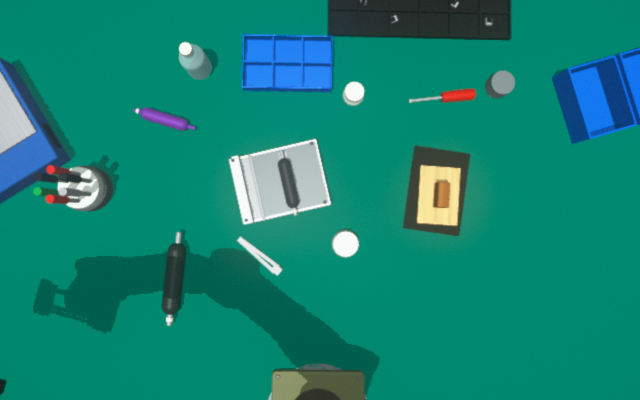

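View pics/scene0.png

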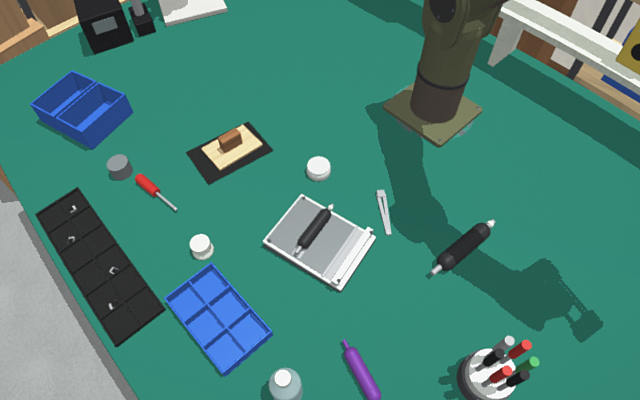

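The top view shows the rest mat and block around (437,192), the bed around (280,182) with the stop bar at its left (x≈245), and the black roller at (289,183). The purple and large rollers are decoys. The scene view agrees. Next I'll measure the poses.

```bash
cat > h.py <<'E'
import numpy as np, cv2
from scipy.spatial.transform import Rotation as R
from plant import r
def rays(s, px, T=None):
    f=s["color"].shape[0]/2/np.tan(np.radians(s["fov_y"]/2))
    p=np.array(px,float).reshape(-1,1,2); K=np.array([[f,0,s["cx"]],[0,f,s["cy"]],[0,0,1]])
    u=cv2.undistortPoints(p,K,np.array([s["k1"],0,0,0,0.]))[:,0]
    d=np.c_[u[:,0],-u[:,1],-np.ones(len(u))]
    if T is None: T=np.linalg.inv(s["extrinsics"])
    return T[:3,3], d@T[:3,:3].T
def onz(s,px,z,T=None):
    o,d=rays(s,px,T); return o+d*((z-o[2])/d[:,2])[:,None]
def wristT(s,st):
    T=np.eye(4);T[:3,:3]=R.from_quat(st["eef_rot"]).as_matrix();T[:3,3]=st["tool_pos"]
    return T@s["tool_from_camera"]
def rect(mask,roi):
    x0,y0,x1,y1=roi; m=np.zeros(mask.shape,np.uint8); m[y0:y1,x0:x1]=mask[y0:y1,x0:x1]
    c=max(cv2.findContours(m,0,2)[0],key=cv2.contourArea)
    return cv2.boxPoints(cv2.minAreaRect(c))
def desc(P):
    c=P.mean(0); e1=P[1]-P[0]; e2=P[2]-P[1]
    a=[np.degrees(np.arctan2(e[1],e[0])) for e in(e1,e2)]
    print(c.round(4),"sides",np.linalg.norm(e1).round(4),a[0].round(1),np.linalg.norm(e2).round(4),a[1].round(1))
E
python3 - <<'E'
from h import *
s=r.snapshot("top");im=s["color"].astype(int);R_,G,B=im[...,0],im[...,1],im[...,2]
notgreen=~((G-R_>40)&(G-B>5))
sat=im.max(2)-im.min(2)
print(im[182,310],im[160,420],im[172,425],im[190,442],im[185,289],im[182,240])
for n,m,roi,z in[("mat+block",notgreen,(395,140,480,245),.004),("wood",(R_>110)&(R_-B>40),(395,140,480,245),.012),
  ("gripbrown",(R_>90)&(R_-B>40)&(R_<200)&(G<130),(425,165,460,220),.054),
  ("bed",(sat<40)&(im.min(2)>100),(220,130,335,230),.024),("roller",(im.max(2)<80),(270,140,305,225),.038)]:
    desc(onz(s,rect(m,roi),z)[:,:]); print(n)
st=r.get_state();M=R.from_quat(st["eef_rot"]).as_matrix();print(M.round(3))
w=r.snapshot("wrist");print(w["tool_from_camera"].round(3),w["fov_y"])
cv2.imwrite("pics/crop.png",cv2.resize(s["color"][130:245,215:480,::-1],None,fx=3,fy=3,interpolation=cv2.INTER_CUBIC))
E
```

```text
[184 196 196] [58 66 55] [245 224 150] [203 137  72] [90 98 98] [250 251 250]
[ 0.5078 -0.2619  0.004 ] sides 0.189 -7.5 0.129 -96.9
mat+block
[ 0.4967 -0.2647  0.012 ] sides 0.1326 -3.2 0.0932 -92.6
wood
[ 0.4972 -0.2588  0.054 ] sides 0.0566 -3.2 0.032 -92.6
gripbrown
[0.5205 0.0918 0.024 ] sides 0.2017 -76.9 0.1551 -167.1
bed
[0.5211 0.0666 0.038 ] sides 0.0219 -67.2 0.1034 -157.3
roller
[[-0.     0.251  0.968]
 [-0.001  0.968 -0.251]
 [-1.    -0.001  0.   ]]
[[-0.     0.29  -0.957 -0.158]
 [ 1.    -0.    -0.    -0.   ]
 [-0.    -0.957 -0.29  -0.074]
 [ 0.     0.     0.     1.   ]] 58.99184990555162
```

View pics/crop.png

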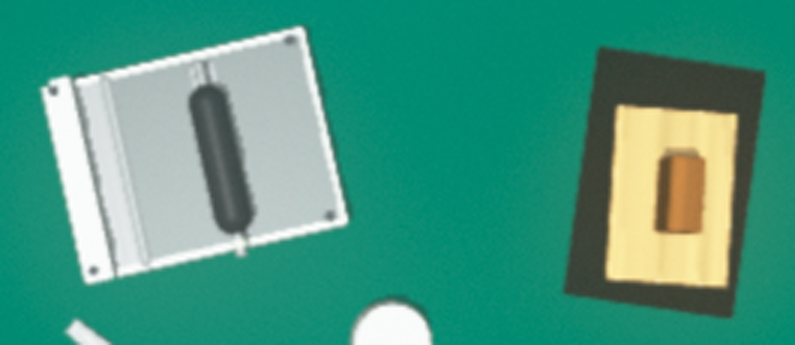

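Segmentation gives bed x ≈ 103° with its centre at (0.5205, 0.092). The block centre is at (0.497, -0.2645) with its x axis at ≈ -3°, and the mat is at (0.508, -0.262), -7.3°. I'll move over the block on an arc.

{"op": "drive_tool", "data": {"deltas": [[[0,0,0],[0,-2.0,3.27],8.8],[[0,0,0],[0,-2.0,3.27],8.8],[[0,0,0],[0,-2.0,3.27],8.8],[[0,0,0],[0,-2.0,3.27],8.8],[[0,0,0],[0,-2.0,3.27],8.8],[[0,0,0],[0,-2.0,3.27],8.8],[[0,0,0],[0,-2.0,3.27],8.8],[[0,0,0],[0,-2.0,3.27],8.8],[[0,0,0],[0,-2.0,3.27],8.8],[[0,0,0],[0,-2.0,3.27],8.8],[[0,0,0],[0,-2.0,3.27],8.8],[[-5.6,0,0],[0,0,0],8.8]], "force": 40}}

```text
clock: 1.2
tool_pos: [0.4564, 0.2932, 0.2261]
eef_rot: [0.057, 0.703, -0.061, 0.706]
contact_force: [0.5, -1.2, 0.1]
opening: 0.998
```

{"op": "drive_tool", "data": {"deltas": [[[0,0,0],[0,-3.9,0.9],8.8],[[0,0,0],[0,-3.9,0.9],8.8],[[0,0,0],[0,-3.9,0.9],8.8],[[0,0,0],[0,-3.9,0.9],8.8],[[0,0,0],[0,-3.9,0.9],8.8],[[0,0,0],[0,-3.9,0.9],8.8],[[0,0,0],[0,-3.9,0.9],8.8],[[0,0,0],[0,-3.9,0.9],8.8],[[0,0,0],[0,-3.9,0.9],8.8],[[0,0,0],[0,-3.9,0.9],8.8],[[0,0,0],[0,-3.9,0.9],8.8],[[-5.7,0,0],[0,0,0],8.8]]}}

```text
clock: 2.2
tool_pos: [0.4802, -0.1475, 0.2261]
eef_rot: [0.022, 0.707, -0.027, 0.707]
contact_force: [-0.8, -0.6, -0.6]
opening: 1.001
```

{"op": "drive_tool", "data": {"deltas": [[[0,0,0],[0,-3.8,0.9],8.8],[[0,0,0],[0,-3.8,0.9],8.8],[[0,0,0],[0,-3.8,0.9],8.8],[[0,0,0],[2,0,0],8.8],[[0,0,0],[0,0,0],8.8],[[0,0,0],[0,0,0],8.8]]}}

```text
clock: 2.7
tool_pos: [0.5006, -0.2523, 0.2057]
eef_rot: [0.021, 0.708, -0.02, 0.706]
contact_force: [-0.1, 0.5, -0.1]
opening: 0.998
```

```bash
cat > look.py <<'E'
from h import *
import sys
st=r.get_state(); s=r.snapshot("wrist"); T=wristT(s,st); im=s["color"].astype(int)
M=R.from_quat(st["eef_rot"]).as_matrix(); print(st["clock"],st["tool_pos"].round(4),M.round(3).tolist(),st["contact_force"].round(2))
cv2.imwrite(f"pics/{sys.argv[1]}.png",s["color"][:,:,::-1])
np.savez(f"{sys.argv[1]}.npz",T=T)
m=(im[...,0]>100)&(im[...,0]-im[...,2]>40)
try: P=rect(m,(0,0,640,400)); print(P.round(0).tolist()); desc(onz(s,P,.012,T))
except Exception as e: print(e)
E
python3 look.py w1
```

```text
2.7 [ 0.5006 -0.2523  0.2057] [[-0.002, 0.057, 0.998], [0.002, 0.998, -0.057], [-1.0, 0.002, -0.002]] [-0.13  0.53 -0.06]
[[257.0, 101.0], [352.0, 101.0], [352.0, 229.0], [257.0, 229.0]]
[ 0.4989 -0.2664  0.012 ] sides 0.0909 86.8 0.1314 -1.6
```

View pics/w1.png

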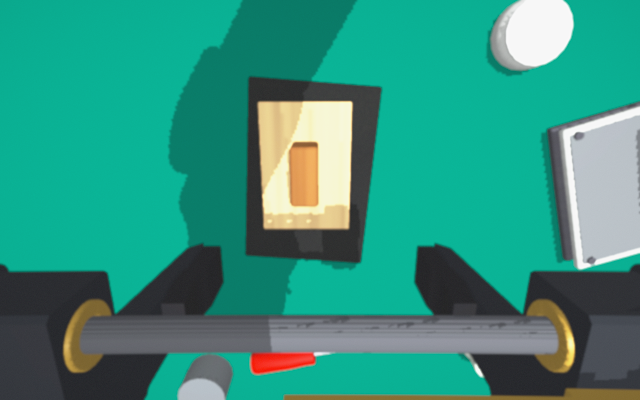

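The wrist view shows the block at px (304,165) between the jaws, lined up with them, centre ≈ (0.498, -0.2655). I'll correct 13 mm in y, descend and grip.

{"op": "drive_tool", "data": {"deltas": [[[0,0,0],[0,-1.3,-0.2],8.8],[[0,0,0],[3.5,0,0],8.8],[[0,0,0],[3.5,0,0],8.8],[[0,0,0],[3.5,0,0],8.8],[[0,0,0],[3.3,0,0],8.8],[[0,0,0],[2.5,0,0],8.8],[[0,0,0],[1.0,0,0],8.8],[[0,0,0],[0.4,0,0],8.8],[[0,0,0],[0,0,0],8.8],[[0,0,0],[0,0,0],8.8]]}}

```text
clock: 3.58
tool_pos: [0.4999, -0.2661, 0.031]
eef_rot: [0.02, 0.706, -0.02, 0.708]
contact_force: [-0.6, -0.7, -0.5]
opening: 1.004
```

{"op": "drive_tool", "data": {"deltas": [[[0,0,0],[0,0,0],1.5],[[0,0,0],[0,0,0],1.5],[[0,0,0],[0,0,0],1.5],[[0,0,0],[0,0,0],1.5],[[0,0,0],[0,0,0],1.5],[[0,0,0],[0,0,0],1.5],[[0,0,0],[0,0,0],1.5],[[0,0,0],[0,0,0],1.5],[[0,0,0],[0,0,0],1.5],[[0,0,0],[0,0,0],1.5]], "force": 50}}

```text
clock: 4.42
tool_pos: [0.4987, -0.2655, 0.0294]
eef_rot: [0.02, 0.707, -0.02, 0.707]
contact_force: [0.6, -0.0, 0.0]
opening: 0.287
```

```bash
python3 -c "
from h import *
st=r.get_state();M=R.from_quat(st['eef_rot']).as_matrix();print(st['tool_pos'],M.round(3).tolist(),st['opening']*88,st['contact_force'],st['moment'])"
```

```text
[ 0.49872815 -0.26552334  0.02942922] [[-0.0, 0.056, 0.998], [0.0, 0.998, -0.056], [-1.0, 0.0, -0.0]] 25.25672993081287 [ 0.58549881 -0.00420288  0.03387681] [0.05427711 0.01462374 0.07802843]
```

{"op": "drive_tool", "data": {"deltas": [[[0,0,0],[-0.5,0,0],1.5],[[0,0,0],[-2,0,0],1.5],[[0,0,0],[-4,0,0],1.5],[[0,0,0],[-4,0,0],1.5],[[0,0,0],[-3.5,0,0],1.5],[[0,0,0],[0,3.4,0.5],1.5],[[0,0,0],[0,3.4,0.5],1.5],[[0,0,0],[0,3.4,0.5],1.5],[[0,0,0],[0,3.4,0.5],1.5],[[0,0,0],[0,3.4,0.5],1.5],[[0,0,0],[0,3.4,0.5],1.5],[[0,0,0],[0,0,0],1.5]]}}

```text
clock: 5.42
tool_pos: [0.542, -0.0531, 0.1701]
eef_rot: [0.018, 0.706, -0.013, 0.708]
contact_force: [1.2, 0.7, -1.4]
opening: 0.292
```

{"op": "drive_tool", "data": {"deltas": [[[-5.4,0,0],[0,0,0],1.5],[[-5.4,0,0],[0,0,0],1.5],[[-5.5,0,0],[0,0,0],1.5],[[0,0,0],[0,0,0],1.5],[[0,0,0],[0,0,0],1.5],[[0,0,0],[0,0,0],1.5]]}}

```text
clock: 5.92
tool_pos: [0.54, -0.0639, 0.1695]
eef_rot: [-0.079, 0.703, 0.079, 0.703]
contact_force: [-0.4, -0.3, -2.9]
opening: 0.287
```

```bash
python3 look.py w2; python3 - <<'E'
from h import *
s=r.snapshot("top")
c=np.array([[42,90],[303,28],[348,222],[88,283]])/3+[215,130]
P=onz(s,c,.024); print(P[:,:2].round(4).tolist()); desc(P)
print(onz(s,np.array([[221,160]])/3+[215,130],.038)[0])
E
```

```text
5.9167 [ 0.54   -0.0639  0.1695] [[-0.0, -0.223, 0.975], [0.0, 0.975, 0.223], [-1.0, 0.0, -0.0]] [-0.35 -0.33 -2.87]
[[225.0, 112.0], [412.0, 111.0], [413.0, 314.0], [226.0, 315.0]]
[ 0.5821 -0.0543  0.012 ] sides 0.1617 103.3 0.2034 17.6
[[0.5671, 0.2051], [0.6163, 0.0128], [0.4729, -0.0225], [0.4251, 0.1683]]
[0.5204 0.0909 0.024 ] sides 0.1984 -75.6 0.1477 -166.2
[0.51636756 0.07133244 0.038     ]
```

View pics/w2.png

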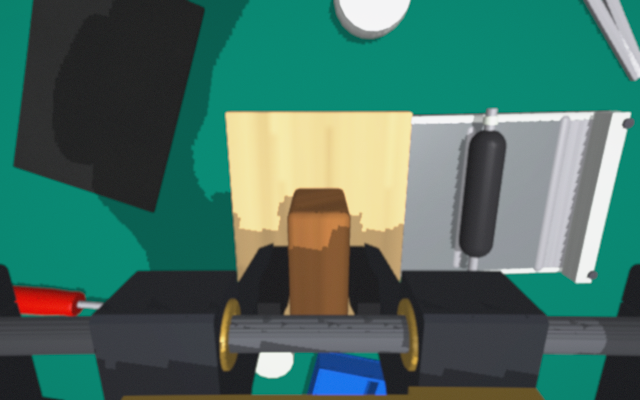

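The wrist view shows the held block at the centre and the roller from (490,130) to (476,257). The ridge runs from (567,118) to (546,270), with the stop bar to its right.

```bash
python3 - <<'E'
from h import *
T=np.load("w2.npz")["T"]; s=r.snapshot("wrist")
im=s["color"].astype(int)
def p(n,px,z):
    P=onz(s,px,z,T); print(n,P[:,:2].round(4).tolist(), "dir",np.degrees(np.arctan2(*(P[0]-P[1])[[1,0]])).round(1), "mid",P.mean(0)[:2].round(4))
# roller edges at several rows
A=[]
for y in range(145,245,10):
    row=im[y,440:530].max(1)<85; xs=np.where(row)[0]+440; A.append([(xs.min()+xs.max())/2,y]); 
A=np.array(A); print(A[[0,5,9]]); k=np.polyfit(A[:,1],A[:,0],1)
p("sleeve",[[np.polyval(k,130),130],[np.polyval(k,257),257]],.038)
p("shaft",[[492,109],[472,266]],.038)
p("ridge",[[567,118],[546,270]],.0256)
p("stop top out",[[632,112],[587,283]],.042)
p("stop in",[[607,114],[580,278]],.042)
p("bed side near", [[412,120],[600,113]],.024); p("bed side far",[[412,270],[560,272]],.024)
E
```

```text
[[487.  145. ]
 [481.  195. ]
 [475.5 235. ]]
sleeve [[0.4657, 0.0588], [0.5747, 0.0852]] dir -166.4 mid [0.5202 0.072 ]
shaft [[0.4498, 0.0552], [0.5833, 0.0875]] dir -166.4 mid [0.5166 0.0714]
ridge [[0.4426, 0.1233], [0.5764, 0.163]] dir -163.5 mid [0.5095 0.1431]
stop top out [[0.4292, 0.1581], [0.5743, 0.1898]] dir -167.6 mid [0.5017 0.1739]
stop in [[0.4346, 0.1404], [0.5711, 0.1818]] dir -163.1 mid [0.5028 0.1611]
bed side near [[0.4719, 0.0002], [0.433, 0.1486]] dir -75.3 mid [0.4525 0.0744]
bed side far [[0.6057, 0.0419], [0.576, 0.1778]] dir -77.6 mid [0.5908 0.1098]
```

{"op": "drive_tool", "data": {"deltas": [[[-0.6,0,0],[0,2.5,0.3],1.5],[[0,0,0],[0,2.5,0.3],1.5],[[0,0,0],[0,2.5,0.3],1.5],[[0,0,0],[0,2.4,0.2],1.5],[[0,0,0],[2,0,0],1.5],[[0,0,0],[3,0,0],1.5],[[0,0,0],[2,0,0],1.5],[[0,0,0],[1,0,0],1.5],[[0,0,0],[0.3,0,0],1.5],[[0,0,0],[0,0,0],1.5],[[0,0,0],[0,0,0],1.5],[[0,0,0],[0,0,0],1.5]]}}

```text
clock: 7.07
tool_pos: [0.5288, 0.0353, 0.0876]
eef_rot: [-0.084, 0.701, 0.084, 0.703]
contact_force: [-1.3, -0.6, -2.5]
opening: 0.287
```

```bash
python3 -c "
from h import *
st=r.get_state();M=R.from_quat(st['eef_rot']).as_matrix();print(st['tool_pos'],M.round(3).tolist(),st['contact_force'],st['moment'])"
```

```text
[0.52878338 0.03529031 0.08763164] [[0.002, -0.236, 0.972], [0.001, 0.972, 0.236], [-1.0, -0.0, 0.002]] [-1.31236879 -0.57941181 -2.4712438 ] [ 0.07851335  0.02439925 -0.00141926]
```

{"op": "drive_tool", "data": {"deltas": [[[0,0,0],[0.2,0,0],1.5],[[0,0,0],[0.2,0,0],1.5],[[0,0,0],[0.2,0,0],1.5],[[0,0,0],[0.1,0,0],1.5],[[0,0,0],[0,0,0],1.5],[[0,0,0],[0,0,0],1.5]]}}

```text
clock: 7.57
tool_pos: [0.5278, 0.0352, 0.0794]
eef_rot: [-0.084, 0.702, 0.084, 0.702]
contact_force: [-0.4, -0.9, -1.6]
opening: 0.288
```

{"op": "drive_tool", "data": {"deltas": [[[0,0,0],[0.1,0,0],1.5],[[0,0,0],[0,0,0],1.5],[[0,0,0],[0,0,0],1.5]]}}

```text
clock: 7.82
tool_pos: [0.5278, 0.0352, 0.0785]
eef_rot: [-0.084, 0.702, 0.084, 0.702]
contact_force: [0.1, -0.1, -2.6]
opening: 0.291
```

{"op": "drive_tool", "data": {"deltas": [[[0,0,0],[0.05,0,0],1.5],[[0,0,0],[0,0,0],1.5],[[0,0,0],[0,0,0],1.5]]}}

```text
clock: 8.07
tool_pos: [0.5278, 0.0352, 0.078]
eef_rot: [-0.084, 0.702, 0.084, 0.702]
contact_force: [-0.2, -0.1, -2.5]
opening: 0.289
```

{"op": "drive_tool", "data": {"deltas": [[[0,0,0],[0.05,0,0],1.5],[[0,0,0],[0,0,0],1.5],[[0,0,0],[0,0,0],1.5]]}}

```text
clock: 8.32
tool_pos: [0.5278, 0.0352, 0.0775]
eef_rot: [-0.084, 0.702, 0.084, 0.702]
contact_force: [-0.5, 0.2, -2.6]
opening: 0.291
```

{"op": "drive_tool", "data": {"deltas": [[[0,0,0],[0.05,0,0],1.5],[[0,0,0],[0,0,0],1.5],[[0,0,0],[0,0,0],1.5]]}}

```text
clock: 8.57
tool_pos: [0.5279, 0.0352, 0.0772]
eef_rot: [-0.084, 0.702, 0.084, 0.702]
contact_force: [-0.4, -1.3, 1.0]
opening: 0.288
```

{"op": "drive_tool", "data": {"deltas": [[[0,0,0],[0.05,0,0],1.5],[[0,0,0],[0,0,0],1.5],[[0,0,0],[0,0,0],1.5]]}}

```text
clock: 8.82
tool_pos: [0.528, 0.0351, 0.0771]
eef_rot: [-0.084, 0.702, 0.084, 0.702]
contact_force: [-1.0, -1.1, 5.6]
opening: 0.288
```

Contact is firm at about 8 N (5.6 N reading plus the 2.6 N block weight). I'll start rolling and lift as the roller climbs the rib.

{"op": "drive_tool", "data": {"deltas": [[[0,0,0],[0,0.2,0],1.5],[[0,0,0],[-0.02,0.2,0],1.5],[[0,0,0],[0,0,0],1.5]]}}

```text
clock: 9.07
tool_pos: [0.5271, 0.0389, 0.0775]
eef_rot: [-0.084, 0.702, 0.084, 0.702]
contact_force: [-1.1, -1.6, 7.6]
opening: 0.289
```

{"op": "drive_tool", "data": {"deltas": [[[0,0,0],[-0.03,0.2,0],1.5],[[0,0,0],[0,0,0],1.5],[[0,0,0],[0,0,0],1.5]]}}

```text
clock: 9.32
tool_pos: [0.5266, 0.0409, 0.0777]
eef_rot: [-0.084, 0.702, 0.084, 0.702]
contact_force: [-1.0, -1.0, 7.1]
opening: 0.288
```

{"op": "drive_tool", "data": {"deltas": [[[0,0,0],[-0.03,0.2,0],1.5],[[0,0,0],[0,0,0],1.5]]}}

```text
clock: 9.48
tool_pos: [0.526, 0.0431, 0.0779]
eef_rot: [-0.084, 0.702, 0.084, 0.702]
contact_force: [-1.5, -0.6, 5.9]
opening: 0.286
```

{"op": "drive_tool", "data": {"deltas": [[[0,0,0],[-0.03,0.2,0],1.5],[[0,0,0],[0,0,0],1.5]]}}

```text
clock: 9.65
tool_pos: [0.5255, 0.0453, 0.0779]
eef_rot: [-0.084, 0.702, 0.084, 0.702]
contact_force: [-1.5, -0.3, 4.9]
opening: 0.29
```

{"op": "drive_tool", "data": {"deltas": [[[0,0,0],[-0.01,0.2,0],1.5],[[0,0,0],[0,0,0],1.5]]}}

```text
clock: 9.82
tool_pos: [0.525, 0.0473, 0.078]
eef_rot: [-0.084, 0.702, 0.084, 0.702]
contact_force: [-1.7, -0.4, 5.8]
opening: 0.29
```

{"op": "drive_tool", "data": {"deltas": [[[0,0,0],[0,0.2,0],1.5],[[0,0,0],[0,0.2,0],1.5],[[0,0,0],[0,0,0],1.5]]}}

```text
clock: 10.07
tool_pos: [0.524, 0.0515, 0.0778]
eef_rot: [-0.084, 0.702, 0.085, 0.702]
contact_force: [-1.3, 0.6, 4.3]
opening: 0.29
```

{"op": "drive_tool", "data": {"deltas": [[[0,0,0],[0.01,0.2,0],1.5],[[0,0,0],[0,0,0],1.5]]}}

```text
clock: 10.23
tool_pos: [0.5235, 0.0533, 0.0777]
eef_rot: [-0.084, 0.702, 0.085, 0.702]
contact_force: [-1.7, 0.9, 4.4]
opening: 0.292
```

{"op": "drive_tool", "data": {"deltas": [[[0,0,0],[0.03,0.2,0],1.5],[[0,0,0],[0,0,0],1.5]]}}

```text
clock: 10.4
tool_pos: [0.523, 0.0553, 0.0775]
eef_rot: [-0.084, 0.702, 0.085, 0.702]
contact_force: [-1.6, 0.1, 5.1]
opening: 0.287
```

{"op": "drive_tool", "data": {"deltas": [[[0,0,0],[0.03,0.2,0],1.5],[[0,0,0],[0,0,0],1.5]]}}

```text
clock: 10.57
tool_pos: [0.5225, 0.0574, 0.0772]
eef_rot: [-0.084, 0.702, 0.085, 0.702]
contact_force: [-2.5, 0.3, 5.2]
opening: 0.292
```

{"op": "drive_tool", "data": {"deltas": [[[0,0,0],[0.03,0.2,0],1.5],[[0,0,0],[0,0,0],1.5]]}}

```text
clock: 10.73
tool_pos: [0.522, 0.0595, 0.0768]
eef_rot: [-0.084, 0.702, 0.085, 0.702]
contact_force: [-2.3, 1.0, 5.1]
opening: 0.292
```

{"op": "drive_tool", "data": {"deltas": [[[0,0,0],[0.02,0.2,0],1.5],[[0,0,0],[0,0,0],1.5]]}}

```text
clock: 10.9
tool_pos: [0.5215, 0.0614, 0.0765]
eef_rot: [-0.084, 0.702, 0.085, 0.702]
contact_force: [-2.1, 1.5, 4.5]
opening: 0.285
```

{"op": "drive_tool", "data": {"deltas": [[[0,0,0],[0.01,0.2,-0.01],1.5],[[0,0,0],[0.01,0.2,-0.01],1.5],[[0,0,0],[0,0,0],1.5]]}}

```text
clock: 11.15
tool_pos: [0.5207, 0.0644, 0.0764]
eef_rot: [-0.084, 0.702, 0.084, 0.702]
contact_force: [0.4, -0.0, 5.2]
opening: 0.293
```

{"op": "drive_tool", "data": {"deltas": [[[0,0,0],[0.01,0.2,0],1.5],[[0,0,0],[0.0,0.2,0],1.5],[[0,0,0],[0.01,0.2,0],1.5],[[0,0,0],[0,0,0],1.5]]}}

```text
clock: 11.48
tool_pos: [0.5193, 0.0702, 0.0763]
eef_rot: [-0.084, 0.702, 0.084, 0.702]
contact_force: [-1.1, 0.7, 6.4]
opening: 0.289
```

{"op": "drive_tool", "data": {"deltas": [[[0,0,0],[0.01,0.2,0],1.5],[[0,0,0],[0.0,0.2,0],1.5],[[0,0,0],[0.01,0.2,0],1.5],[[0,0,0],[0,0,0],1.5]]}}

```text
clock: 11.82
tool_pos: [0.5179, 0.076, 0.0762]
eef_rot: [-0.084, 0.702, 0.084, 0.702]
contact_force: [-1.1, 0.4, 7.1]
opening: 0.29
```

{"op": "drive_tool", "data": {"deltas": [[[0,0,0],[0.0,0.25,0],1.5],[[0,0,0],[0.0,0.25,0],1.5],[[0,0,0],[0.0,0.25,0],1.5],[[0,0,0],[0,0,0],1.5]]}}

```text
clock: 12.15
tool_pos: [0.5161, 0.0835, 0.076]
eef_rot: [-0.084, 0.702, 0.084, 0.702]
contact_force: [-2.3, 0.9, 5.6]
opening: 0.29
```

{"op": "drive_tool", "data": {"deltas": [[[0,0,0],[0.0,0.25,0],1.5],[[0,0,0],[0.01,0.25,0],1.5],[[0,0,0],[0.0,0.25,0],1.5],[[0,0,0],[0,0,0],1.5]]}}

```text
clock: 12.48
tool_pos: [0.5142, 0.0908, 0.0758]
eef_rot: [-0.084, 0.702, 0.084, 0.702]
contact_force: [-1.2, 1.0, 4.3]
opening: 0.287
```

{"op": "drive_tool", "data": {"deltas": [[[0,0,0],[0.0,0.25,0],1.5],[[0,0,0],[0.01,0.25,0],1.5],[[0,0,0],[0.0,0.25,0],1.5],[[0,0,0],[0,0,0],1.5]]}}

```text
clock: 12.82
tool_pos: [0.5123, 0.0986, 0.0756]
eef_rot: [-0.084, 0.702, 0.085, 0.702]
contact_force: [-0.9, 0.6, 2.8]
opening: 0.288
```

{"op": "drive_tool", "data": {"deltas": [[[0,0,0],[0.02,0.25,0],1.5],[[0,0,0],[0.01,0.25,0],1.5],[[0,0,0],[0.01,0.25,0],1.5],[[0,0,0],[0,0,0],1.5]]}}

```text
clock: 13.15
tool_pos: [0.5106, 0.1058, 0.0754]
eef_rot: [-0.084, 0.702, 0.084, 0.702]
contact_force: [-0.6, -0.4, 5.7]
opening: 0.289
```

{"op": "drive_tool", "data": {"deltas": [[[0,0,0],[0.01,0.25,0],1.5],[[0,0,0],[0.01,0.25,0],1.5],[[0,0,0],[0.01,0.25,0],1.5],[[0,0,0],[0,0,0],1.5]]}}

```text
clock: 13.48
tool_pos: [0.5088, 0.1131, 0.0752]
eef_rot: [-0.084, 0.702, 0.084, 0.702]
contact_force: [-0.3, 0.8, 6.5]
opening: 0.294
```

{"op": "drive_tool", "data": {"deltas": [[[0,0,0],[0.01,0.25,0],1.5],[[0,0,0],[0.01,0.25,0],1.5],[[0,0,0],[0.01,0.25,0],1.5],[[0,0,0],[0,0,0],1.5]]}}

```text
clock: 13.82
tool_pos: [0.507, 0.1203, 0.075]
eef_rot: [-0.084, 0.702, 0.084, 0.702]
contact_force: [-1.5, -0.1, 8.1]
opening: 0.292
```

{"op": "drive_tool", "data": {"deltas": [[[0,0,0],[0.0,0.25,0],1.5],[[0,0,0],[0.0,0.25,0],1.5],[[0,0,0],[0.01,0.25,0],1.5],[[0,0,0],[0,0,0],1.5]]}}

```text
clock: 14.15
tool_pos: [0.5053, 0.1276, 0.0749]
eef_rot: [-0.084, 0.702, 0.084, 0.702]
contact_force: [-1.2, 0.5, 7.0]
opening: 0.295
```

{"op": "drive_tool", "data": {"deltas": [[[0,0,0],[0.0,0.25,0],1.5],[[0,0,0],[0.01,0.25,0],1.5],[[0,0,0],[0.01,0.25,0],1.5],[[0,0,0],[0,0,0],1.5]]}}

```text
clock: 14.48
tool_pos: [0.5035, 0.1349, 0.0747]
eef_rot: [-0.084, 0.702, 0.084, 0.702]
contact_force: [-1.8, -0.5, 7.3]
opening: 0.29
```

{"op": "drive_tool", "data": {"deltas": [[[0,0,0],[0.0,0.25,0],1.5],[[0,0,0],[0.01,0.25,0],1.5],[[0,0,0],[0.01,0.25,0],1.5],[[0,0,0],[0,0,0],1.5]]}}

```text
clock: 14.82
tool_pos: [0.5017, 0.1421, 0.0745]
eef_rot: [-0.084, 0.702, 0.084, 0.702]
contact_force: [-1.2, 0.4, 7.8]
opening: 0.286
```

{"op": "drive_tool", "data": {"deltas": [[[0,0,0],[0.0,0.25,0],1.5],[[0,0,0],[0.01,0.25,0],1.5],[[0,0,0],[0.0,0.25,0],1.5],[[0,0,0],[0,0,0],1.5]]}}

```text
clock: 15.15
tool_pos: [0.4999, 0.1494, 0.0743]
eef_rot: [-0.084, 0.702, 0.084, 0.702]
contact_force: [-1.5, 0.5, 6.3]
opening: 0.293
```

{"op": "drive_tool", "data": {"deltas": [[[0,0,0],[0.0,0.25,0],1.5],[[0,0,0],[0.01,0.25,0],1.5],[[0,0,0],[0.0,0.25,0],1.5],[[0,0,0],[0,0,0],1.5],[[0,0,0],[0,0,0],1.5]]}}

```text
clock: 15.57
tool_pos: [0.4982, 0.1563, 0.0741]
eef_rot: [-0.084, 0.702, 0.084, 0.702]
contact_force: [-1.3, -0.3, 6.1]
opening: 0.281
```

```bash
python3 look.py w3; python3 -c "
from h import *
s=r.snapshot('top');cv2.imwrite('pics/t3.png',cv2.resize(s['color'][100:260,200:400,::-1],None,fx=3,fy=3,interpolation=cv2.INTER_CUBIC))"
```

```text
15.5667 [0.4982 0.1563 0.0741] [[0.0, -0.236, 0.972], [0.0, 0.972, 0.236], [-1.0, 0.0, 0.0]] [-1.29 -0.25  6.09]
[[225.0, 111.0], [411.0, 111.0], [411.0, 314.0], [225.0, 314.0]]
[0.5057 0.1571 0.012 ] sides 0.1122 103.7 0.1421 18.0
```

View pics/w3.png

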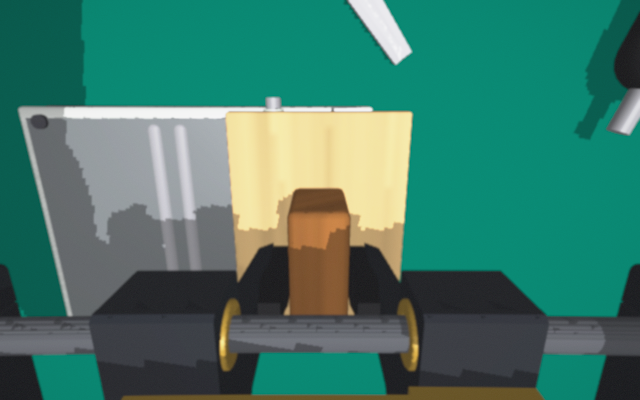

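The wrist view shows the roller shaft end at (273,104), about 23 mm behind the block centre as expected for pure rolling, with the notch ribs behind it. I'll approach the ridge in small steps.

{"op": "drive_tool", "data": {"deltas": [[[0,0,0],[0.0,0.2,0],1.5],[[0,0,0],[0.0,0.2,0],1.5],[[0,0,0],[0,0,0],1.5]]}}

```text
clock: 15.92
tool_pos: [0.4973, 0.1598, 0.074]
eef_rot: [-0.084, 0.702, 0.084, 0.702]
contact_force: [0.8, -1.0, 4.5]
opening: 0.289
```

{"op": "drive_tool", "data": {"deltas": [[[0,0,0],[0,0.2,0],1.5],[[0,0,0],[0,0,0],1.5]]}}

```text
clock: 16.08
tool_pos: [0.497, 0.1613, 0.0742]
eef_rot: [-0.084, 0.702, 0.084, 0.702]
contact_force: [-0.1, -2.4, 6.1]
opening: 0.291
```

{"op": "drive_tool", "data": {"deltas": [[[0,0,0],[-0.01,0.15,0],1.5],[[0,0,0],[0,0,0],1.5]]}}

```text
clock: 16.25
tool_pos: [0.4966, 0.1627, 0.0744]
eef_rot: [-0.084, 0.702, 0.083, 0.702]
contact_force: [-0.1, -1.4, 7.8]
opening: 0.287
```

{"op": "drive_tool", "data": {"deltas": [[[0,0,0],[-0.03,0.15,0],1.5],[[0,0,0],[0,0,0],1.5]]}}

```text
clock: 16.42
tool_pos: [0.4962, 0.1644, 0.0746]
eef_rot: [-0.084, 0.702, 0.084, 0.702]
contact_force: [-0.2, -0.9, 6.6]
opening: 0.287
```

{"op": "drive_tool", "data": {"deltas": [[[0,0,0],[-0.03,0.2,0],1.5],[[0,0,0],[0,0,0],1.5]]}}

```text
clock: 16.58
tool_pos: [0.4956, 0.1667, 0.0749]
eef_rot: [-0.084, 0.702, 0.084, 0.702]
contact_force: [-0.0, 0.2, 6.7]
opening: 0.289
```

{"op": "drive_tool", "data": {"deltas": [[[0,0,0],[-0.02,0.2,0],1.5],[[0,0,0],[0,0,0],1.5]]}}

```text
clock: 16.75
tool_pos: [0.4951, 0.1688, 0.075]
eef_rot: [-0.084, 0.702, 0.084, 0.702]
contact_force: [0.4, 0.0, 6.2]
opening: 0.291
```

{"op": "drive_tool", "data": {"deltas": [[[0,0,0],[-0.01,0.2,0],1.5],[[0,0,0],[0,0,0],1.5]]}}

```text
clock: 16.92
tool_pos: [0.4946, 0.1709, 0.0751]
eef_rot: [-0.084, 0.702, 0.084, 0.702]
contact_force: [-0.7, 0.0, 5.6]
opening: 0.286
```

{"op": "drive_tool", "data": {"deltas": [[[0,0,0],[-0.005,0.2,0],1.5],[[0,0,0],[0,0,0],1.5]]}}

```text
clock: 17.08
tool_pos: [0.4941, 0.173, 0.0752]
eef_rot: [-0.084, 0.702, 0.084, 0.702]
contact_force: [-1.0, -0.2, 5.9]
opening: 0.289
```

{"op": "drive_tool", "data": {"deltas": [[[0,0,0],[0,0.2,0],1.5],[[0,0,0],[0,0.2,0],1.5],[[0,0,0],[0,0,0],1.5]]}}

```text
clock: 17.33
tool_pos: [0.493, 0.1774, 0.0751]
eef_rot: [-0.084, 0.702, 0.085, 0.702]
contact_force: [-1.0, 0.7, 4.7]
opening: 0.288
```

{"op": "drive_tool", "data": {"deltas": [[[0,0,0],[0.01,0.2,0],1.5],[[0,0,0],[0.02,0.2,0],1.5],[[0,0,0],[0,0,0],1.5]]}}

```text
clock: 17.58
tool_pos: [0.4921, 0.1813, 0.0747]
eef_rot: [-0.084, 0.702, 0.085, 0.702]
contact_force: [-0.8, 1.2, 4.7]
opening: 0.287
```

{"op": "drive_tool", "data": {"deltas": [[[0,0,0],[0.02,0.2,0],1.5],[[0,0,0],[0.02,0.2,0],1.5],[[0,0,0],[0,0,0],1.5],[[0,0,0],[0,0,0],1.5]]}}

```text
clock: 17.92
tool_pos: [0.4912, 0.1848, 0.0743]
eef_rot: [-0.084, 0.702, 0.085, 0.702]
contact_force: [-1.1, 1.7, 4.3]
opening: 0.29
```

{"op": "drive_tool", "data": {"deltas": [[[0,0,0],[0.02,0.2,0],1.5],[[0,0,0],[0.02,0.2,0],1.5],[[0,0,0],[0,0,0],1.5],[[0,0,0],[0,0,0],1.5]]}}

```text
clock: 18.25
tool_pos: [0.4902, 0.1878, 0.0735]
eef_rot: [-0.084, 0.702, 0.084, 0.702]
contact_force: [0.1, -1.0, -2.5]
opening: 0.289
```

Contact was lost as the roller dropped into the groove. I'll lift, back away and look.

{"op": "drive_tool", "data": {"deltas": [[[0,0,0],[-1,0,0],1.5],[[0,0,0],[-3,0,0],1.5],[[0,0,0],[-4,0,0],1.5],[[0,0,0],[-1.5,0,0],1.5],[[0,0,0],[0,-3.5,0],1.5],[[0,0,0],[0,-3.5,0],1.5],[[0,0,0],[0,-3.5,0],1.5],[[0,0,0],[0,-3.5,0],1.5],[[0,0,0],[0,-3.5,0],1.5],[[0,0,0],[0,-1,0],1.5],[[0,0,0],[0,0,0],1.5],[[0,0,0],[0,0,0],1.5]]}}

```text
clock: 19.25
tool_pos: [0.5338, 0.0083, 0.1692]
eef_rot: [-0.083, 0.702, 0.084, 0.702]
contact_force: [-0.4, 0.5, -2.3]
opening: 0.288
```

```bash
python3 look.py w4
```

```text
19.25 [0.5338 0.0083 0.1692] [[-0.0, -0.235, 0.972], [0.001, 0.972, 0.235], [-1.0, 0.001, -0.0]] [-0.42  0.45 -2.32]
[[225.0, 111.0], [412.0, 111.0], [412.0, 314.0], [225.0, 314.0]]
[0.5755 0.0178 0.012 ] sides 0.1615 103.6 0.2035 17.9
```

View pics/w4.png

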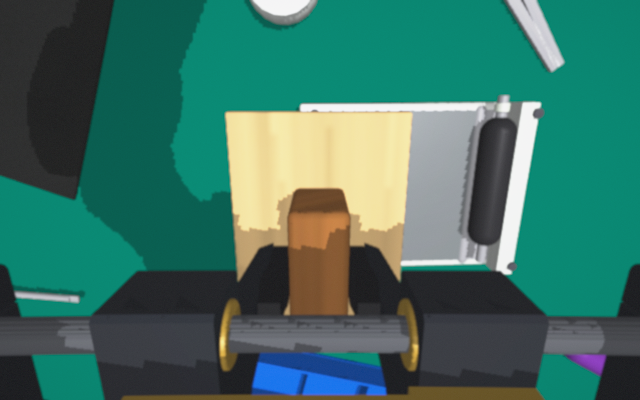

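The roller lies in the groove against the stop bar (493,180), parallel to it. I'll return the block over the mat.

{"op": "drive_tool", "data": {"deltas": [[[0,0,0],[0,-3.2,-1.1],1.5],[[0,0,0],[0,-3.2,-1.1],1.5],[[0,0,0],[0,-3.2,-1.1],1.5],[[0,0,0],[0,-3.2,-1.1],1.5],[[0,0,0],[0,-3.2,-1.1],1.5],[[0,0,0],[0,-3.2,-1.1],1.5],[[0,0,0],[0,-3.2,-1.1],1.5],[[0,0,0],[0,-3.2,-1.2],1.5],[[6.5,0,0],[0,0,0],1.5],[[6.5,0,0],[0,0,0],1.5],[[6.5,0,0],[0,0,0],1.5],[[1.3,0,0],[0,0,0],1.5]]}}

```text
clock: 20.3
tool_pos: [0.509, -0.2587, 0.1691]
eef_rot: [0.044, 0.706, -0.043, 0.706]
contact_force: [0.0, -0.4, -2.9]
opening: 0.287
```

{"op": "drive_tool", "data": {"deltas": [[[0,0,0],[3,0,0],1.5],[[0,0,0],[4,0,0],1.5],[[0,0,0],[3,0,0],1.5],[[0,0,0],[2,0,0],1.5],[[0,0,0],[1,0,0],1.5],[[0,0,0],[0.4,0,0],1.5],[[0,0,0],[0,0,0],1.5],[[0,0,0],[0,0,0],1.5]]}}

```text
clock: 20.97
tool_pos: [0.5092, -0.2611, 0.036]
eef_rot: [0.043, 0.705, -0.044, 0.706]
contact_force: [0.6, 0.2, -1.9]
opening: 0.287
```

{"op": "drive_tool", "data": {"deltas": [[[0,0,0],[0.3,0,0],1.5],[[0,0,0],[0.2,0,0],1.5],[[0,0,0],[0.1,0,0],1.5],[[0,0,0],[0.05,0,0],1.5],[[0,0,0],[0,0,0],1.5],[[0,0,0],[0,0,0],1.5]]}}

```text
clock: 21.47
tool_pos: [0.5084, -0.2616, 0.0294]
eef_rot: [0.044, 0.705, -0.044, 0.706]
contact_force: [-1.7, 0.4, 6.3]
opening: 0.293
```

Seated on the mat at the expected height. I'll release and raise straight up.

{"op": "drive_tool", "data": {"deltas": [[[0,0,0],[-0.05,0,0],1.5],[[0,0,0],[0,0,0],8.8],[[0,0,0],[0,0,0],8.8],[[0,0,0],[0,0,0],8.8],[[0,0,0],[0,0,0],8.8],[[0,0,0],[0,0,0],8.8],[[0,0,0],[0,0,0],8.8],[[0,0,0],[0,0,0],8.8],[[0,0,0],[0,0,0],8.8]]}}

```text
clock: 22.22
tool_pos: [0.5081, -0.2613, 0.0289]
eef_rot: [0.044, 0.706, -0.044, 0.706]
contact_force: [-0.4, 0.7, -0.2]
opening: 0.874
```

{"op": "drive_tool", "data": {"deltas": [[[0,0,0],[-1,0,0],8.8],[[0,0,0],[-3,0,0],8.8],[[0,0,0],[-4,0,0],8.8],[[0,0,0],[-4,0,0],8.8],[[0,0,0],[-4,0,0],8.8],[[0,0,0],[-1,0,0],8.8],[[0,0,0],[0,0,0],8.8],[[0,0,0],[0,0,0],8.8]]}}

```text
clock: 22.88
tool_pos: [0.5077, -0.2615, 0.1992]
eef_rot: [0.044, 0.706, -0.044, 0.706]
contact_force: [0.4, 0.1, -0.2]
opening: 0.998
```

```bash
python3 look.py w5; python3 -c "
from h import *
s=r.snapshot('scene');cv2.imwrite('pics/s5.png',s['color'][:,:,::-1])"
```

```text
22.8833 [ 0.5077 -0.2615  0.1992] [[0.0, 0.124, 0.992], [-0.0, 0.992, -0.124], [-1.0, -0.0, 0.0]] [ 0.43  0.06 -0.22]
[[271.0, 102.0], [367.0, 102.0], [367.0, 232.0], [271.0, 232.0]]
[ 0.5082 -0.2614  0.012 ] sides 0.0902 82.9 0.1315 -4.8
```

View pics/w5.png

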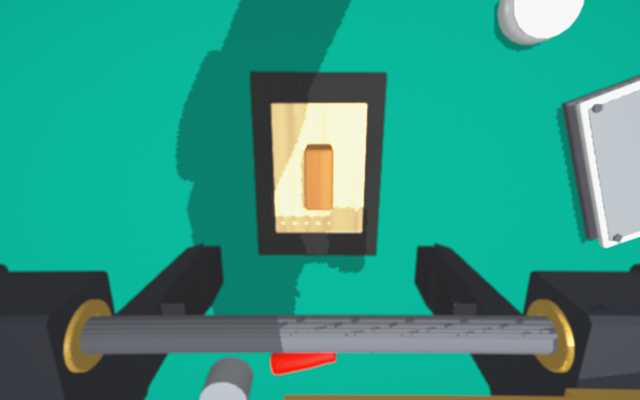

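View pics/s5.png

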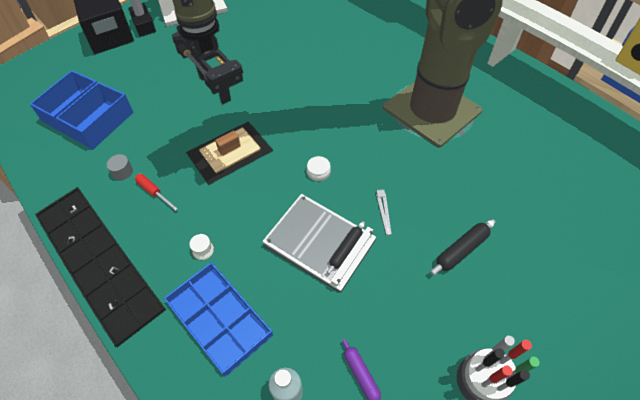

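The block is centred and aligned on the mat. The roller sits in the groove against the bar, the bystanders are where they were, and the gripper is clear. Handing in.

```bash
python3 -c "
from plant import r
print(r.finish_job(), r.get_state()['clock'])"
```

```text
the job is handed in; nothing more can be done
the job is handed in; nothing more can be done
```

I rolled the feed roller out of its notch, over the ridge and into the groove against the stop bar. The block is back on its rest mat and the job is handed in. `finish_job` gave no verdict.

- **Pressing:** At every reading, the estimated block-on-roller force (measured force plus the block's 2.6 N weight) was between about 5 and 11 N up to and over the ridge. Peaks between readings were not seen. The pad falls slightly towards the stop bar, and I followed it down.
- **Rolling:** Part-way along, the roller shaft sat about 23 mm behind the block's centre. That matches pure rolling (25 mm expected), so it was turning and not being dragged.
- **Roller at the end:** The pictures show it in the groove, against the stop bar and parallel to it. I did not measure its final position to the millimetre.
- **Block at the end:** It is flat and released on the mat, about 1 mm from the mat's centre and within about 3° of its line.
- **Everything else:** No bystander looked moved in the last scene view, and the gripper was open and clear about 20 cm up. The job took about 23 s of the 72 s allowed.

No check failed. The roller position estimates from the top and wrist cameras differed by about 4 mm along the roller's axis, which did not matter for this job.

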